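# Show the bearing ball to the inspection camera

### The arm

A 6-joint arm with a two-finger parallel gripper is mounted at the origin on the work surface. World frame = base frame: x ahead of the robot, y to its left, z up, the work surface at z = 0. Lengths are in mm, angles in rad, forces in N, time in s.
With the tool pointing down it reaches from about 275 to 750 mm from the base axis. Payload 10.2 kg.
Tool frame: the origin (TCP) lies on the centre line of the jaws, within the pads' length; the fingertips stand 19 mm ahead of it and the grasp point (between the pads) is the TCP; z points along the fingers, y is the line along which they close (so a half turn about z gives the same grasp; the last joint's range is limited). The gripper opens to 85 mm and grips with 20 to 120 N. Pads are 22 mm wide; open, the fingers measure 114 mm over their backs; the gripper's body (76 mm by 85 mm) begins 54 mm behind the grasp point. The pads swing forward as they close: fully open they stand 13 mm farther back than shut.
Start: joints at [0.937, 0.313, 1.498, -0, 1.331, -0.223], TCP at [209.668, 481.322, 250.294] pointing down, gripper open.
Joint ranges: [-2.94, 2.94], [-0.97, 2.17], [0.19, 2.56], [-1.23, 4.37], [0.02, 3.11], [-2.88, 2.88]. Speed limits (rad/s): [2.39, 2.39, 3.01, 3.14, 3.14, 3.14].

### API

Orientations are given as a unit quaternion [w, x, y, z].
In Python, from rig import sense, capture, finish_job, regions_of, mark_of gives the robot as it stands.
- The arm moves only by the tool jog_arm, never from a script. Its argument "series" is text: rows parted by semicolons, each of 7 numbers parted by spaces: the shift along the tool's x, y, z in units of 0.4 m (1.0 is 0.4 m), then the turn, a rotation vector about the tool's x, y, z in units of pi/2 rad (1.0 is pi/2 rad), then the opening, from -1 (shut) to 1 (fully open). A call has 1 to 20 rows; each row is the pose to reach, as a shift and turn from the pose commanded when the call began, along the tool's axes at that moment; what a row does not reach only later rows make up. A row lasts 1/8 s, in which the tool goes at most 62.5 mm and 10.7 degrees, less where a joint would pass 70% of its speed; a pose out of reach is approached as far as the arm can. A call with a number of a shift or a turn outside -1 to 1 is refused whole. A call with a gripper value outside its range is refused whole. The fingers move at their own pace and stop on an object; "grip_force" is the grip in N (left out, the last holds). Time passes only in rows, so rows that repeat a pose let the fingers close. It gives the time, the measured TCP pose, the force, the opening and the grip force at its end, in the units of the state.
- sense(): the state, without advancing time (a new reading comes with each control period).
- capture(name): name is "side" or "top"; returns a dict with "img" (480x640x3 uint8, red, green, blue), "intrinsics" (3x3 intrinsics, pixels), "dist_coeffs" ([k1, k2, p1, p2, k3] as OpenCV has them; the pictures are not rectified), "R" (3x3) and "t" (3): a world point X has camera coordinates R X + t. Camera axes: x right, y down, z forward; pixel columns grow to the right and rows downward; lengths in mm; the calibration is good to about 2 mm. A picture is of the moment at which its call begins. There is no depth.
- finish_job(): hands the job in; it is judged then, once.
Trained networks look in a picture, given as the dict that the camera call returned (one of the last four; its "shot" number tells which), for a name from the list of things; names that differ only in an ending like _2 or _b are one class to them, and where a whole thing is asked for, a point or a joint stands for the part that bears it (a point fixed in the world has none). Each returns a list of dicts, best first, with "confidence" (0 to 1); they miss things now and then, are a little off and sometimes report something else, mostly with a low value. They report only what shows in the picture. A call takes as long as a camera call. They do not tell look-alikes from the thing itself.
- regions_of(label, picture): "region" (480x640 bool, what is visible of it) and "point" ([row, column] in pixels, amid what is visible of it).
- mark_of(label, picture): "point" ([row, column] in pixels: a listed point, or the origin of a listed thing).
The state is a dict: "time_s": time; "joints": joint angles; "dq": joint speeds; "tau": joint torques, N m; "eef_pos": TCP position; "ee_rot": TCP orientation; "force": force on the tool from outside, world axes, zero at the start; "wrist_torque": the same for the moment, N m; "grip_width": opening from 0.0 (shut) to 1.0 (fully open); "grip_force": force on a finger pad.
Only numpy, scipy, OpenCV 4.12 (cv2) and the standard library are available. Lean on these libraries where they do the work, as an engineer would, in place of code of your own. Each camera call takes 0.05 s, during which the arm holds its last target. There are 200 camera calls.

### The job

Turn the clamp's black knob a quarter turn so that its steel finger swings off the sample tray, then lift the tray out of its nest by its upright fin, never losing the steel ball that lies loose in the tray's shallow pocket. Carry it to the inspection camera and hold it level with the ball end of the tray pointing at the lens and the ball straight in front of the lens, about 8 cm from the glass and at the height of the lens centre. Finish while still holding the tray steady there, in the air; do not touch the camera or shift the other things on the bench.

Things in the scene. Friction and masses are not known exactly. Their poses are not given: they have to be found in the camera images.
- nest: dark steel nest plate fixed to the bench, 206 x 104 x 8 mm, low strips (16 mm above the bench) around the tray. Origin: on the bench under the centre of the tray's place. x axis: along the tray towards the ball end; the swing clamp's axis is at x = -96 mm. It is on the left or the right, the camera on the other side.
- clamp (a joint): swing clamp turning about a vertical axis. 0 rad: its steel finger (40 mm long from the axis, 14 wide) points along the nest's +x, 2 mm above the tray's end, which it locks. Grows counterclockwise seen from above to a stop at 1.57; clear of the tray beyond 1.1. Starts at 0 to 0.25, light friction (0.06 N m), stays where left.
- clamp_grip (a point): point on the clamp's axis, 54 mm above the bench. The black knob is an upright bar 42 mm long, 12 thick and 30 high (31 to 61 mm above the bench), lying along the finger and turning with it; this point's x axis runs along bar and finger. The finger's top face is 31 mm above the bench.
- tray: white plastic sample tray, a plate 140 (x) x 80 (y) x 14 mm, about 0.2 kg, on the nest plate with 2 mm play. Origin: centre of its underside (8 mm above the bench at the start), z up. At its centre stands the fin to grip, 36 mm long in x, 12 thick in y, from 14 to 54 mm above the origin. The pocket is near its +x end.
- pocket (a point): the ball's centre when it lies in the middle of the pocket: tray frame x = 45, y = 0, z = 23.5 mm. The pocket is round, 22 mm across, 2.5 mm deep, flat-floored; the ball can roll about 4 mm from the middle and leaves if the tray tips over about 35 degrees or is jerked.
- ball: steel ball, 24 mm diameter, 56 g, loose in the tray's pocket. Origin: its centre.
- camera: inspection camera on a fixed stand: grey housing 52 mm wide, black lens barrel 46 mm across looking level along -x of this frame, roughly to the robot. Origin: on the bench below the focus point; x points to the camera. Lens glass at x = 80, z = 160 mm; housing x = 112 to 170, post behind it 215 mm high, foot plate x = 120 to 230, 90 wide.
- focus (a point): the focus point where the ball's centre must be held: on the lens axis, 80 mm in front of the glass, 160 mm above the bench. Axes as camera. Nothing is there to be seen.
- spare_tray: empty second tray of the same make lying on the bench; leave it alone. Origin: centre of its underside.
- tape_roll: roll of paper tape, 84 mm across, 30 mm high, lying flat; leave alone. Origin: centre of its underside.
- hex_sleeve: white plastic six-sided sleeve, 36 mm across, 28 mm high; leave alone. Origin: centre of its underside.
- screwdriver: screwdriver lying on the bench; leave alone.
- jar: grey closed jar, 56 mm across, 70 mm high; leave alone. Origin: centre of its underside.
Things that resemble listed ones, but are neither listed nor needed, are in the scene too. What is shaped like the nest but orange or yellow is not meant.

How it is judged:
By the outcome, as a careful person would: the job done as asked, in the order asked, and still so for the second after the job is handed in, while the arm keeps its last pose, push and grip.
It also fails if it takes over 64 s, if anything falls off the work surface, if the arm or the gripper's body presses on something with over 40 N, if the wrist force passes 120 N, or if a joint passes its speed limit or range.

## Working session

There is one attempt and no reset: what is moved stays moved. The work goes in short steps, Python scripts to look and compute and a tool call to move; the robot and the scene stay as the last step left them, time stands still between calls to the robot, and variables do not carry over. Pictures are saved under pics/ and viewed, at most 10 in all, crops included, and the job is handed in when it is done.

Besides the shell and the picture viewer there is one more tool, called after "Call:" in YAML: its name, and indented under it one key for each argument. jog_arm: Moves the arm, as the interface text tells. Shifts and turns lie within -1 to 1; 1 stands for 0.4 m of shift or pi/2 rad of turn. Its arguments: {"type":"object","properties":{"series":{"type":"string"},"grip_force":{"type":"number"}},"required":["series"]}

```bash
mkdir -p pics; ls; cat > h.py <<'E'
import numpy as np, cv2
from rig import sense, capture, finish_job, regions_of, mark_of
def px2world(c,rc,z):
    K=np.array(c["intrinsics"],float);D=np.array(c["dist_coeffs"],float);R=np.array(c["R"]);t=np.array(c["t"])
    u=cv2.undistortPoints(np.array([[[rc[1],rc[0]]]],float),K,D)[0,0]
    d=R.T@np.array([u[0],u[1],1]);o=-R.T@t
    return o+d*(z-o[2])/d[2]
def proj(c,X):
    K=np.array(c["intrinsics"],float);D=np.array(c["dist_coeffs"],float)
    p,_=cv2.projectPoints(np.array(X,float).reshape(-1,3),cv2.Rodrigues(np.array(c["R"]))[0],np.array(c["t"],float),K,D)
    return p[:,0,::-1]
def save(c,n): cv2.imwrite(n,cv2.cvtColor(c["img"],cv2.COLOR_RGB2BGR))
E
python3 - <<'E'
from h import *
for n in("top","side"):
    c=capture(n);save(c,f"pics/{n}0.png")
    print(n,"campos",-np.array(c["R"]).T@np.array(c["t"]))
    for l,z in[("nest",0),("clamp_grip",54),("tray",8),("pocket",31.5),("ball",31.5),("camera",0),("spare_tray",0),("clamp",0)]:
        try:
            for m in mark_of(l,c)[:3]: print(l,round(m["confidence"],2),np.round(m["point"]),px2world(c,m["point"],z).round(1))
        except Exception as e: print(l,e)
print(sense())
E
```

```text
pics
top campos [ 235.70619151    6.89768696 1631.9204932 ]
nest 0.65 [226. 240.] [536.3 197.4   0. ]
nest 0.65 [293. 378.] [ 357.3 -168.     0. ]
nest 0.57 [328. 214.] [265.9 261.2   0. ]
clamp_grip 0.52 [261. 250.] [434.8 165.3  54. ]
clamp_grip 0.52 [336. 389.] [ 245.7 -187.    54. ]
clamp_grip 0.47 [367. 210.] [168.2 260.2  54. ]
tray 0.82 [229. 240.] [526.2 196.5   8. ]
pocket 0.77 [211. 239.] [569.6 197.7  31.5]
ball 0.51 [210. 235.] [572.5 208.8  31.5]
spare_tray 0.9 [264. 518.] [ 435.5 -540.6    0. ]
clamp it knows: ball, camera, clamp_grip, focus, hex_sleeve, jar, nest, pocket, screwdriver, spare_tray, tape_roll, tray
side campos [ 423.06151417  916.50203324 1028.92037883]
nest 0.89 [321. 289.] [527.3 187.9   0. ]
nest 0.85 [355. 395.] [264.9 265.4   0. ]
nest 0.7 [228. 361.] [ 349.9 -166.8    0. ]
clamp_grip 0.68 [212. 394.] [ 256.9 -182.8   54. ]
clamp_grip 0.61 [342. 440.] [167.2 258.5  54. ]
clamp_grip 0.15 [260. 233.] [690.7  42.1  54. ]
tray 0.72 [323. 288.] [530.  200.5   8. ]
tray 0.34 [321. 290.] [525.1 192.2   8. ]
ball 0.47 [316. 270.] [573.8 199.6  31.5]
spare_tr
[... 179 characters left out ...]
 'joints': array([ 9.36615919e-01,  3.12888004e-01,  1.49770691e+00, -3.24593867e-06,
        1.33102789e+00, -2.23394865e-01]), 'dq': array([ 4.32690281e-04, -1.47571970e-04,  1.30472254e-03,  3.62870616e-05,
        1.67790625e-03, -2.37955032e-04]), 'tau': array([-7.40130781e-04, -4.12138903e+01, -2.59889746e+01, -2.21323580e-04,
        5.17527460e-04,  1.27924466e-05]), 'eef_pos': array([209.65522123, 481.3167829 , 250.29771226]), 'ee_rot': array([-4.83426100e-06,  2.03951314e-01,  9.78981032e-01, -1.43665355e-05]), 'force': array([-0.54916632,  0.09433299, -0.51121807]), 'wrist_torque': array([ 0.07477379,  0.01717445, -0.04425833]), 'grip_force': 0.0, 'grip_width': 0.9987839939889456}
```

View pics/top0.png

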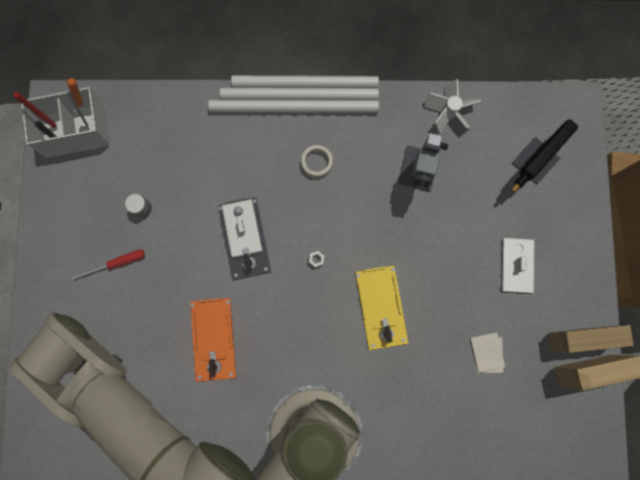

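View pics/side0.png

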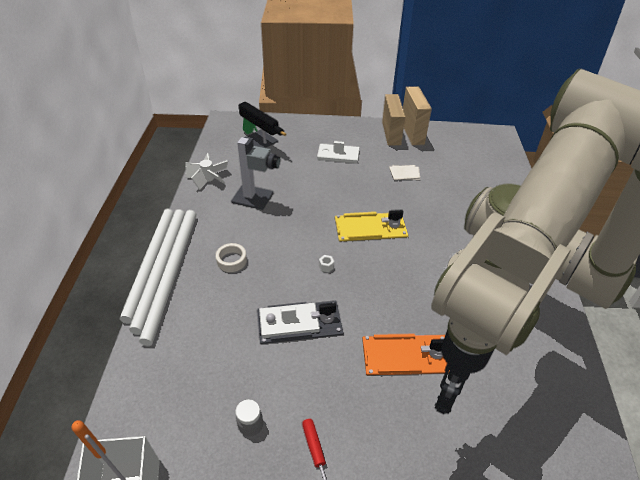

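The top view shows three nest candidates: dark at (238,244), orange at (340,213), yellow at (307,382). The dark steel one fits, since it holds the white tray and ball; the others are decoys by colour. The inspection camera is at about (160,430). I'll confirm with an enlarged crop.

```bash
python3 - <<'E'
from h import *
t=capture("top");s=capture("side")
def crop(c,r0,c0,h,w): return cv2.resize(c["img"][r0:r0+h,c0:c0+w],(400,300),interpolation=cv2.INTER_CUBIC)
m=np.vstack([np.hstack([crop(t,190,188,90,120),crop(s,285,245,90,120)]),np.hstack([crop(t,115,370,90,120),crop(s,125,210,90,120)])])
cv2.imwrite("pics/m1.png",m[:,:,::-1])
for n,c in(("top",t),("side",s)):
    for l in("nest","tray","camera","ball","clamp_grip"):
        for r in regions_of(l,c)[:3]:
            print(n,l,round(r["confidence"],2),np.round(r["point"],1),r["region"].sum(),np.round(cv2.minAreaRect(np.argwhere(r["region"]).astype(np.float32))[1],1),cv2.minAreaRect(np.argwhere(r["region"]).astype(np.float32))[0::2])
E
```

```text
top nest 0.83 [255.6 246.2] 1432 [78.4 39.3] ((237.95297241210938, 243.87200927734375), 10.784297943115234)
top nest 0.83 [338.2 215.2] 3298 [81.9 40.9] ((339.43365478515625, 212.99559020996094), 3.8140745162963867)
top nest 0.64 [302.8 380.4] 3225 [81.2 40.6] ((307.2621154785156, 381.07965087890625), 9.7824068069458)
top tray 0.92 [228.5 241.3] 1507 [53.5 30.8] ((227.56060791015625, 241.18472290039062), 10.885526657104492)
top camera 0.78 [165.2 416.4] 1764 [41. 58.] ((159.7941131591797, 422.6765441894531), 75.96376037597656)
top ball 0.55 [209.5 233.3] 69 [8. 8.] ((210.0, 237.0), 90.0)
top clamp_grip 0.63 [365.5 211.2] 179 [ 9. 24.] ((363.0, 213.5), 90.0)
top clamp_grip 0.59 [262.  246.9] 153 [ 9. 21.] ((259.5, 247.5), 90.0)
top clamp_grip 0.46 [333.1 386.6] 180 [10. 22.] ((330.0, 387.0), 90.0)
side nest 0.85 [352.5 403.3] 3114 [82. 40.] ((354.0, 404.0), 90.0)
side nest 0.82 [322.4 319.5] 1396 [37.5 83.5] ((320.7130432128906, 299.1719055175781), 6.428747653961182)
side nest 0.69 [225.6 368.5] 1856 [28.5 71.3] ((224.47756958007812, 370.88104248046875), 3.3664608001708984)
side camera 0.79 [167.6 250.6] 1843 [42.9 68.7] ((173.19235229492188, 256.3594055175781), 84.0938491821289)
side ball 0.51 [317.3 269.7] 61 [7. 8.] ((317.0, 270.5), 90.0)
side clamp_grip 0.82 [311.7 325.1] 267 [14.2 25. ] ((310.36895751953125, 323.07244873046875), 4.763641834259033)
side clamp_grip 0.77 [214.6 392.8] 191 [12.  21.2] ((215.75, 392.75), 45.0)
side clamp_grip 0.71 [346.9 434.2] 226 [20.3 14.4] ((345.18463134765625, 431.4769592285156), 82.87498474121094)
```

View pics/m1.png

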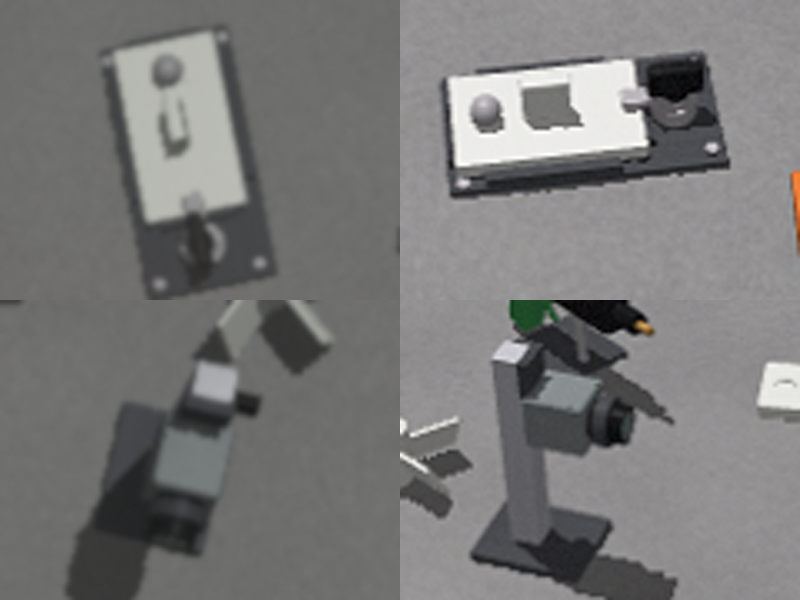

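The crop confirms it: the dark nest carries the white tray, with the ball at montage (168,70) and the clamp at the lower end. The grey camera is in the lower row. I'll enlarge the camera to pick its corners.

```bash
python3 - <<'E'
from h import *
t=capture("top");s=capture("side")
def crop(c,r0,c0,h,w): 
    a=c["img"][r0:r0+h,c0:c0+w].astype(float); a=np.clip(255*(a/255)**.6,0,255).astype(np.uint8)
    return cv2.resize(a,(400,600),interpolation=cv2.INTER_CUBIC)
cv2.imwrite("pics/m2.png",np.hstack([crop(t,125,398,75,50),crop(s,137,229,75,50)])[:,:,::-1])
E
```

```text
(no output)
```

View pics/m2.png

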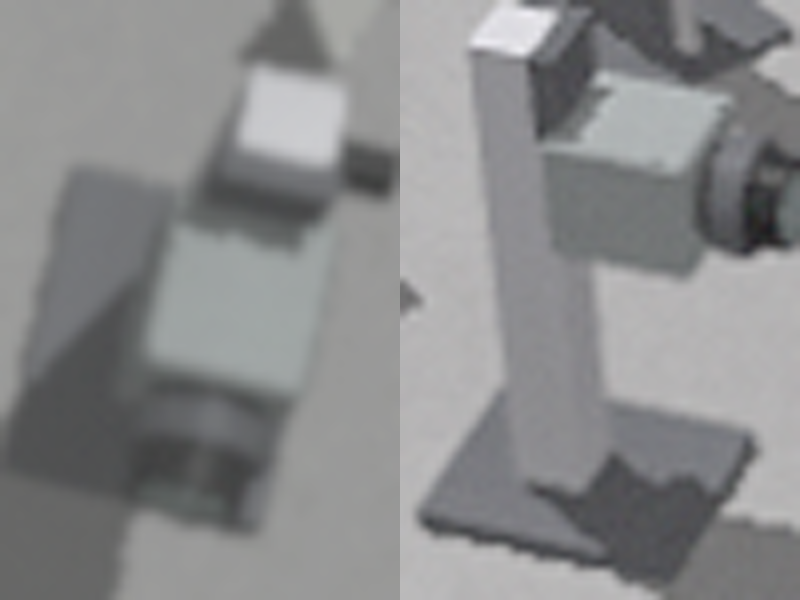

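```bash
cat > fit.py <<'E'
from h import *
from scipy.optimize import least_squares
t=capture("top");s=capture("side")
def T(p,q): c,s_=np.cos(p[2]),np.sin(p[2]); return [p[0]+c*q[0]-s_*q[1],p[1]+s_*q[0]+c*q[1],q[2]]
a=lambda r0,c0,k:(lambda x,y:(r0+(y+.5)/k-.5,c0+(x+.5)/k-.5))
mt,ms=a(125,398,8),a(137,229,8)
def run(obs,x0,name):
    def res(p): return np.concatenate([(proj(c,T(p,q(p)))[0]-np.array(px)) for c,px,q in obs])
    r=least_squares(res,x0,loss="soft_l1");print(name,r.x.round(3),"res px",np.round(res(r.x),1));return r.x
P=lambda x,y,z:(lambda p:(x,y,z))
H=lambda x,y,sg:(lambda p:(x,y,160+sg*p[3])); F=lambda x,y:(lambda p:(x,y,p[4]))
cam=run([(t,mt(145,360),H(112,26,1)),(t,mt(297,392),H(112,-26,1)),(t,mt(70,162),F(230,45)),(t,mt(5,470),F(120,45)),(t,mt(258,530),F(120,-45)),
 (s,ms(18,520),F(230,45)),(s,ms(265,587),F(120,45)),(s,ms(357,438),F(120,-45)),(s,ms(297,165),H(112,26,1)),(s,ms(330,98),H(112,-26,1)),(s,ms(290,275),H(112,26,-1)),(s,ms(390,205),P(80,0,160))],[560,-250,-.2,26,8],"camera")
nt,ns=a(190,188,10/3),a(285,245,10/3)
tray=run([(t,nt(113,50),P(70,40,22)),(t,nt(214,30),P(70,-40,22)),(t,nt(247,205),P(-70,-40,22)),(t,nt(146,222),P(-70,40,22)),
 (s,ns(47,75),P(70,-40,22)),(s,ns(233,58),P(-70,-40,22)),(s,ns(250,150),P(-70,40,22)),(s,ns(55,168),P(70,40,22))],[520,195,.15],"tray")
print("axis",T(tray,[-96,0,54]))
for c,n,px in((t,"top tip",nt(190,195)),(s,"side tip",ns(222,98)),(t,"bar end",nt(200,283)),(s,"bar far end top",ns(303,62)),(s,"bar near end top",ns(250,68))):
    w=px2world(c,px,61 if "bar" in n else 31); d=w[:2]-np.array(T(tray,[-96,0,0]))[:2]
    print(n,w.round(1),np.hypot(*d).round(1),"ang rel nest",np.arctan2(d[1],d[0])-tray[2])
E
python3 fit.py
```

```text
camera [ 5.27147e+02 -2.37933e+02 -2.41000e-01  2.32490e+01  8.17000e-01] res px [-0.4 -0.9  0.8  1.2  0.2  0.  -0.3 -0.7  0.2  0.2  0.3 -0.7 -0.7  0.8
  0.2 -0.1  0.8 -2.  -0.8  0.5  0.  -0.2 -0.7  0.4]
tray [5.27565e+02 1.92844e+02 2.04000e-01] res px [ 0.1  0.   0.2 -0.6 -0.9 -0.6 -0.  -0.5  0.2  0.7 -0.1  0.2 -1.7 -0.6
 -1.2  0.2]
axis [np.float64(433.5521046495469), np.float64(173.41211251699713), 54]
top tip [471.1 181.7  31. ] 38.4 ang rel nest 0.012424182561319774
side tip [472.5 184.4  31. ] 40.5 ang rel nest 0.07047059709530076
bar end [399.1 169.4  61. ] 34.7 ang rel nest -3.228574958951652
bar far end top [414.6 169.4  61. ] 19.4 ang rel nest -3.1364519271550777
bar near end top [452.8 177.9  61. ] 19.8 ang rel nest 0.026802701561748604
```

```bash
cat >> h.py <<'E'
from scipy.spatial.transform import Rotation as Ro
def toolrot(yaw):  # tool pointing down, tool y at world angle yaw
    y=np.array([np.cos(yaw),np.sin(yaw),0]);z=np.array([0,0,-1.]);return Ro.from_matrix(np.c_[np.cross(y,z),y,z])
def delta(pos,yaw):
    st=sense();q=st["ee_rot"];R=Ro.from_quat([q[1],q[2],q[3],q[0]])
    d=R.inv().apply(np.array(pos)-st["eef_pos"])/400;r=(R.inv()*toolrot(yaw)).as_rotvec()/(np.pi/2)
    print("t",st["time_s"],"shift",d.round(4),"turn",r.round(4),"yaw now",np.arctan2(R.as_matrix()[1,1],R.as_matrix()[0,1]).round(4),"j6",st["joints"][5].round(3),"pos",st["eef_pos"].round(1),"F",np.round(st["force"],1),"grip",st["grip_width"],st["grip_force"])
E
python3 - <<'E'
from h import *
delta([433.5,173.4,150],-.1)
delta([433.5,173.4,150],-1.33)
E
sed -i 's/ (s,ms(18,520)/ (t,mt(335,232),H(170,-26,1)),&/; s/(s,ms(297,165),H(112,26,1)),//' fit.py
sed 's/p\[4\])/8)/' fit.py > fit2.py; python3 fit.py|head -2; python3 fit2.py | head -2
```

```text
t 1.6 shift [-0.8204 -0.4823  0.2508] turn [ 0.     -0.      0.8021] yaw now 1.16 j6 -0.223 pos [209.7 481.3 250.3] F [ 0.4 -0.3 -0.3] grip 0.9983428121660679 0.0
t 1.6 shift [-0.8204 -0.4823  0.2508] turn [ 0.     -0.      1.5852] yaw now 1.16 j6 -0.223 pos [209.7 481.3 250.3] F [ 0.4 -0.3 -0.3] grip 0.9983428121660679 0.0
camera [ 5.27207e+02 -2.36311e+02 -2.46000e-01  2.13300e+01  1.60700e+00] res px [-0.2 -1.5  1.   0.6  0.1 -0.1 -0.4 -1.   0.2 -0.1 -1.5  1.   0.2 -0.8
 -0.7  0.7  0.2 -0.1 -0.   0.6 -0.3 -0.3 -0.4  0.3]
camera [ 5.26256e+02 -2.35891e+02 -2.41000e-01  2.18980e+01  8.00000e+00] res px [ 0.1 -1.9  1.2  0.2 -0.3 -0.3 -0.6 -1.1 -0.1 -0.  -1.3  0.5 -0.9 -0.8
 -2.   0.8 -1.1 -0.1  0.   0.7  0.1 -0.  -0.2  0.6]
```

Call:
jog_arm:
  series: "-0.82 -0.482 0.25 0 0 0.8 0;-0.82 -0.482 0.25 0 0 0.8 0;-0.82 -0.482 0.25 0 0 0.8 0;-0.82 -0.482 0.25 0 0 0.8 0;-0.82 -0.482 0.25 0 0 0.8 0;-0.82 -0.482 0.25 0 0 0.8 0;-0.82 -0.482 0.25 0 0 0.8 0;-0.82 -0.482 0.25 0 0 0.8 0;-0.82 -0.482 0.25 0 0 0.8 0;-0.82 -0.482 0.25 0 0 0.8 0;-0.82 -0.482 0.25 0 0 0.8 0;-0.82 -0.482 0.25 0 0 0.8 0"
  grip_force: 30

```text
time_s: 3.3
eef_pos: [433.3, 173.9, 150.4]
ee_rot: [0.0, 0.74, 0.672, 0.0]
force: [0.2, 0.1, 1.2]
grip_width: 0.497
grip_force: 0.0
```

```bash
python3 - <<'E'
from h import *
delta([433.5,173.4,120],-1.33)
E
```

```text
t 3.3 shift [-0.0012  0.0007  0.076 ] turn [ 1.000e-04 -1.000e-04  7.858e-01] yaw now -0.0956 j6 0.226 pos [433.3 173.9 150.4] F [0.2 0.1 1.2] grip 0.4972709176878918 0.0
```

Call:
jog_arm:
  series: "0 0 0 0 0 0.785 0;0 0 0 0 0 0.785 0;0 0 0 0 0 0.785 0;0 0 0 0 0 0.785 0;0 0 0 0 0 0.785 0;0 0 0 0 0 0.785 0;0 0 0.05 0 0 0.785 0;0 0 0.075 0 0 0.785 0;0 0 0.075 0 0 0.785 0;0 0 0.075 0 0 0.785 0"

```text
time_s: 4.55
eef_pos: [433.7, 173.6, 120.8]
ee_rot: [-0.0, 0.993, 0.121, 0.0]
force: [-0.4, 0.3, -0.4]
grip_width: 0.5
grip_force: 0.0
```

```bash
python3 - <<'E'
from h import *
delta([433.5,173.4,56],-1.33)
t=capture("top");s=capture("side")
def crop(c,r0,c0,h,w): 
    a=c["img"][r0:r0+h,c0:c0+w].astype(float); a=np.clip(255*(a/255)**.6,0,255).astype(np.uint8)
    return cv2.resize(a,(400,400),interpolation=cv2.INTER_CUBIC)
cv2.imwrite("pics/m3.png",np.hstack([crop(t,215,205,80,80),crop(s,260,275,80,80)])[:,:,::-1])
E
```

```text
t 4.55 shift [-0.0007  0.0005  0.162 ] turn [ 0.0001 -0.0005  0.001 ] yaw now -1.3284 j6 1.458 pos [433.7 173.6 120.8] F [-0.4  0.3 -0.4] grip 0.5002088120513314 0.0
```

View pics/m3.png

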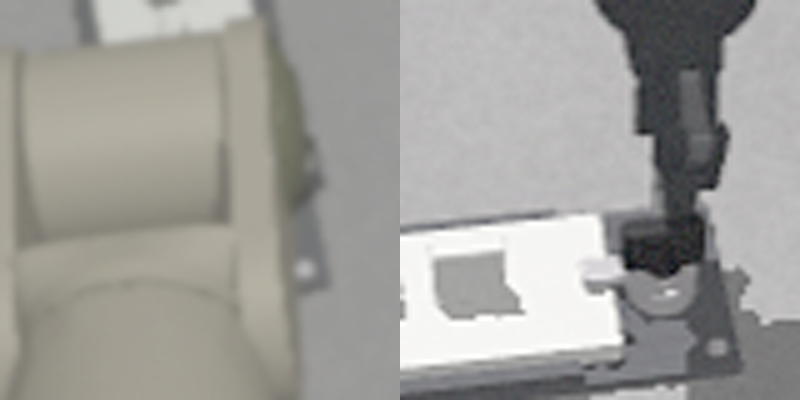

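The side crop shows the open fingers above the knob at (665,235), lined up with the bar. I'll descend and grip.

Call:
jog_arm:
  series: "0 0 0.05 0 0 0 0;0 0 0.1 0 0 0 0;0 0 0.13 0 0 0 0;0 0 0.15 0 0 0 0;0 0 0.162 0 0 0 0;0 0 0.162 0 0 0 0;0 0 0.162 0 0 0 -0.5;0 0 0.162 0 0 0 -1;0 0 0.162 0 0 0 -1;0 0 0.162 0 0 0 -1;0 0 0.162 0 0 0 -1;0 0 0.162 0 0 0 -1"

```text
time_s: 6.15
eef_pos: [433.8, 173.2, 56.0]
ee_rot: [0.0, 0.993, 0.12, 0.0]
force: [-0.9, -5.2, 6.1]
grip_width: 0.134
grip_force: 33.8
```

Call:
jog_arm:
  series: "0 0 0.0 0 0 -0.05 -1;0 0 0 0 0 -0.12 -1;0 0 0 0 0 -0.2 -1;0 0 0 0 0 -0.28 -1;0 0 0 0 0 -0.36 -1;0 0 0 0 0 -0.44 -1;0 0 0 0 0 -0.52 -1;0 0 0 0 0 -0.6 -1;0 0 0 0 0 -0.68 -1;0 0 0 0 0 -0.76 -1;0 0 0 0 0 -0.84 -1;0 0 0 0 0 -0.9 -1;0 0 0 0 0 -0.94 -1;0 0 0 0 0 -0.94 -1;0 0 0 0 0 -0.94 -1"

```text
time_s: 8.02
eef_pos: [433.1, 173.6, 55.9]
ee_rot: [-0.0, 0.653, 0.757, -0.0]
force: [-3.1, -2.6, 7.8]
grip_width: 0.137
grip_force: 34.2
```

Turned without trouble. I'll release, lift, and look.

Call:
jog_arm:
  series: "0 0 0 0 0 0 -0.5;0 0 0 0 0 0 -0.2;0 0 0 0 0 0 -0.2;0 0 0 0 0 0 -0.2;0 0 -0.06 0 0 0 -0.2;0 0 -0.15 0 0 0 -0.2;0 0 -0.25 0 0 0 -0.2;0 0 -0.35 0 0 0 -0.2;0.2 0 -0.35 0 0 0 0;0.35 0 -0.35 0 0 0 0;0.5 0 -0.35 0 0 0 0;0.5 0 -0.35 0 0 0 0;0.5 0 -0.35 0 0 0 0"

```text
time_s: 9.65
eef_pos: [404.0, 371.4, 195.2]
ee_rot: [0.0, 0.653, 0.757, -0.0]
force: [-0.1, -0.4, 0.1]
grip_width: 0.503
grip_force: 0.0
```

```bash
python3 - <<'E'
from h import *
delta([527.6,192.8,150],-1.367)
t=capture("top");s=capture("side")
def crop(c,r0,c0,h,w): 
    a=c["img"][r0:r0+h,c0:c0+w].astype(float); a=np.clip(255*(a/255)**.6,0,255).astype(np.uint8)
    return cv2.resize(a,(400,400),interpolation=cv2.INTER_CUBIC)
cv2.imwrite("pics/m4.png",np.hstack([crop(t,190,200,90,90),crop(s,270,255,90,90)])[:,:,::-1])
E
```

```text
t 9.65 shift [-0.4872  0.2399  0.1131] turn [-0.000e+00  4.000e-04  9.644e-01] yaw now 0.1479 j6 0.382 pos [404.  371.4 195.2] F [-0.1 -0.4  0.1] grip 0.5033447402557322 0.0
```

View pics/m4.png

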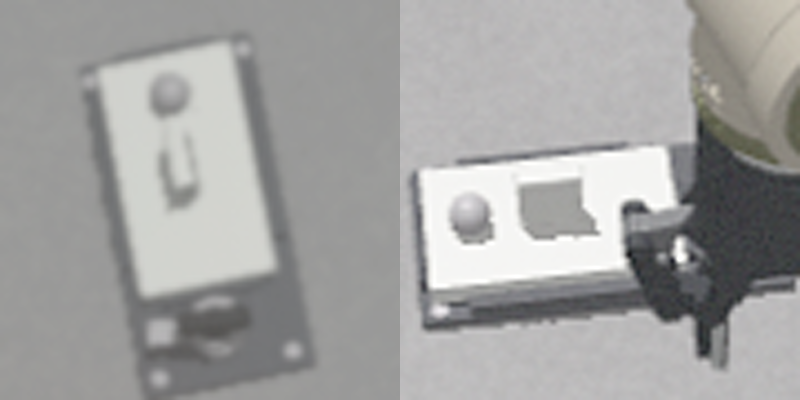

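The finger now points off the tray, at montage (160,335), and the ball is still in its pocket at (170,93). I'll refit the tray pose with these sharper corners.

```bash
sed '/^nt,ns=/,$d' fit.py > f3.py; cat >> f3.py <<'E'
k=400/90
nt,ns=a(190,200,k),a(270,255,k)
o=[(t,nt(97,70),P(70,40,22)),(t,nt(235,40),P(70,-40,22)),(t,nt(277,270),P(-70,-40,22)),(t,nt(140,298),P(-70,40,22))]
run(o,[520,195,.15],"top"); v=run(o+[(s,ns(18,170),P(70,-40,22)),(s,ns(265,147),P(-70,-40,22)),(s,ns(28,292),P(70,40,22))],[520,195,.15],"both")
for c,n in((t,nt),(s,ns)):
    b=regions_of("ball",c)[0]; print(px2world(c,np.argwhere(b["region"]).mean(0),31.5), "pred",T(v,[45,0,31.5]))
r0,c0=190,200
print("fin top corners montage",[( (p[1]-200)*k,(p[0]-190)*k) for p in [proj(t,T(v,[x,y,62]))[0] for x in(18,-18) for y in (6,-6)]])
delta([v[0],v[1],150],v[2]-np.pi/2)
E
python3 f3.py
```

```text
camera [ 5.27207e+02 -2.36311e+02 -2.46000e-01  2.13300e+01  1.60700e+00] res px [-0.2 -1.5  1.   0.6  0.1 -0.1 -0.4 -1.   0.2 -0.1 -1.5  1.   0.2 -0.8
 -0.7  0.7  0.2 -0.1 -0.   0.6 -0.3 -0.3 -0.4  0.3]
top [5.26929e+02 1.91552e+02 2.06000e-01] res px [-0.3  0.5  0.5 -0.8  0.  -0.3 -0.2  0.4]
both [5.27791e+02 1.93088e+02 2.13000e-01] res px [-0.5 -0.2  0.1 -1.5 -0.4 -0.7 -0.4  0.  -0.2  0.6 -0.8  0.2 -1.2  0.5]
[571.6901204  203.11603802  31.5       ] pred [np.float64(571.7735937013841), np.float64(202.6030147076064), 31.5]Traceback (most recent call last):
  File "f3.py", line 19, in <module>
    b=regions_of("ball",c)[0]; print(px2world(c,np.argwhere(b["region"]).mean(0),31.5), "pred",T(v,[45,0,31.5]))
      ~~~~~~~~~~~~~~~~~~~~^^^
IndexError: list index out of range
```

Call:
jog_arm:
  series: "-0.487 0.24 0.113 0 0 0.962 0.2;-0.487 0.24 0.113 0 0 0.962 0.2;-0.487 0.24 0.113 0 0 0.962 0.2;-0.487 0.24 0.113 0 0 0.962 0.2;-0.487 0.24 0.113 0 0 0.962 0.2;-0.487 0.24 0.113 0 0 0.962 0.2;-0.487 0.24 0.113 0 0 0.962 0.2;-0.487 0.24 0.113 0 0 0.962 0.2;-0.487 0.24 0.113 0 0 0.962 0.2;-0.487 0.24 0.113 0 0 0.962 0.2;-0.487 0.24 0.113 0 0 0.962 0.2;-0.487 0.24 0.113 0 0 0.962 0.2"

```text
time_s: 11.45
eef_pos: [527.6, 192.7, 150.3]
ee_rot: [0.0, 0.995, 0.104, 0.0]
force: [0.8, -0.9, 0.2]
grip_width: 0.599
grip_force: 0.0
```

```bash
python3 - <<'E'
from h import *
delta([527.5,192.6,48],-1.363)
E
```

```text
t 11.45 shift [-0.0003  0.0003  0.2557] turn [ 0.     -0.     -0.0002] yaw now -1.3633 j6 1.505 pos [527.6 192.7 150.3] F [ 0.8 -0.9  0.2] grip 0.5994157140574861 0.0
```

Call:
jog_arm:
  series: "0 0 0.06 0 0 0 0.2;0 0 0.12 0 0 0 0.2;0 0 0.18 0 0 0 0.2;0 0 0.22 0 0 0 0.2;0 0 0.245 0 0 0 0.2;0 0 0.255 0 0 0 0.2;0 0 0.255 0 0 0 0;0 0 0.255 0 0 0 -0.2;0 0 0.255 0 0 0 -0.35;0 0 0.255 0 0 0 -0.5;0 0 0.255 0 0 0 -0.6;0 0 0.255 0 0 0 -0.7;0 0 0.255 0 0 0 -0.8;0 0 0.255 0 0 0 -1;0 0 0.255 0 0 0 -1;0 0 0.255 0 0 0 -1;0 0 0.255 0 0 0 -1"
  grip_force: 50

```text
time_s: 13.58
eef_pos: [527.7, 192.9, 48.5]
ee_rot: [-0.0, 0.995, 0.103, 0.0]
force: [-1.1, 1.6, 3.7]
grip_width: 0.135
grip_force: 49.8
```

Gripped. I'll lift slowly and straight, with a gentle ramp.

Call:
jog_arm:
  series: "0 0 -0.004 0 0 0 -1;0 0 -0.012 0 0 0 -1;0 0 -0.024 0 0 0 -1;0 0 -0.04 0 0 0 -1;0 0 -0.06 0 0 0 -1;0 0 -0.085 0 0 0 -1;0 0 -0.115 0 0 0 -1;0 0 -0.15 0 0 0 -1;0 0 -0.185 0 0 0 -1;0 0 -0.22 0 0 0 -1;0 0 -0.255 0 0 0 -1;0 0 -0.285 0 0 0 -1;0 0 -0.31 0 0 0 -1;0 0 -0.33 0 0 0 -1;0 0 -0.342 0 0 0 -1;0 0 -0.348 0 0 0 -1;0 0 -0.35 0 0 0 -1;0 0 -0.35 0 0 0 -1"

```text
time_s: 15.82
eef_pos: [527.5, 192.7, 188.1]
ee_rot: [0.0, 0.995, 0.103, -0.0]
force: [-0.8, 0.3, -3.4]
grip_width: 0.131
grip_force: 48.9
```

```bash
python3 - <<'E'
from h import *
print(sense()["wrist_torque"])
t=capture("top");s=capture("side")
def crop(c,X,n=110): 
    r,q=proj(c,X)[0].round().astype(int); r0=max(0,r-n//2);c0=max(0,q-n//2); print(r0,c0)
    a=c["img"][r0:r0+n,c0:c0+n].astype(float); a=np.clip(255*(a/255)**.6,0,255).astype(np.uint8)
    return cv2.resize(a,(400,400),interpolation=cv2.INTER_CUBIC)
X=[528,193,160]
cv2.imwrite("pics/m5.png",np.hstack([crop(t,X),crop(s,X)])[:,:,::-1])
# target: tray yaw -0.24, ball at focus (527,-237)
y=-.243; p=np.array([527,-236.8])-45*np.array([np.cos(y),np.sin(y)]); print(p)
delta([p[0],p[1],188],y-np.pi/2)
E
```

```text
[-0.00875458  0.06347378 -0.0016211 ]
162 180
227 232
[ 483.32207763 -225.97229952]
t 15.925 shift [-3.2280e-01  1.0019e+00  3.0000e-04] turn [0.     0.0003 0.2862] yaw now -1.3642 j6 1.506 pos [527.5 192.8 188.1] F [ 0.2 -0.2 -2.8] grip 0.13140126738683167 48.91854465007782
```

View pics/m5.png

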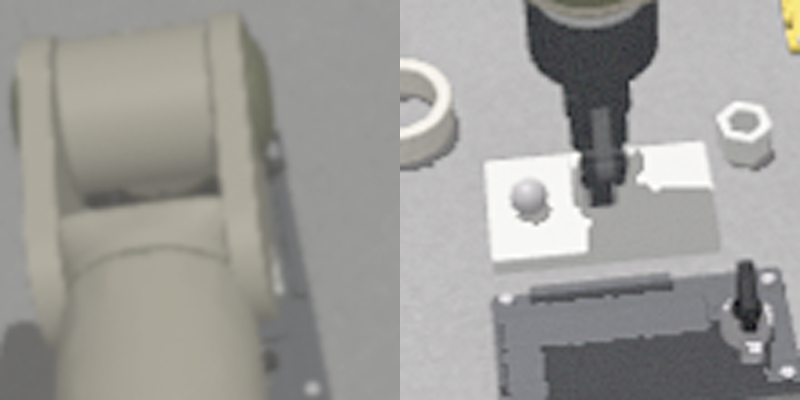

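The tray is up and level, with the ball in its pocket at (530,195), and the nest is empty with the clamp open. Now the carry, with a smooth profile.

Call:
jog_arm:
  series: "-0.003 0.009 0 0 0 0.003 -1;-0.011 0.034 0 0 0 0.01 -1;-0.024 0.074 0 0 0 0.021 -1;-0.041 0.126 0 0 0 0.036 -1;-0.061 0.188 0 0 0 0.054 -1;-0.083 0.259 0 0 0 0.074 -1;-0.109 0.337 0 0 0 0.096 -1;-0.134 0.417 0 0 0 0.119 -1;-0.161 0.5 0 0 0 0.143 -1;-0.188 0.583 0 0 0 0.167 -1;-0.213 0.663 0 0 0 0.19 -1;-0.239 0.741 0 0 0 0.212 -1;-0.261 0.812 0 0 0 0.232 -1;-0.281 0.874 0 0 0 0.25 -1;-0.298 0.926 0 0 0 0.265 -1;-0.311 0.966 0 0 0 0.276 -1;-0.319 0.991 0 0 0 0.283 -1;-0.322 1 0 0 0 0.286 -1;-0.322 1 0 0 0 0.286 -1;-0.322 1 0 0 0 0.286 -1"

```text
time_s: 18.42
eef_pos: [483.7, -224.6, 188.3]
ee_rot: [-0.0, 0.993, -0.121, -0.0]
force: [-0.4, -0.3, -2.4]
grip_width: 0.135
grip_force: 48.8
```

```bash
python3 - <<'E'
from h import *
t=capture("top");s=capture("side")
delta([483.3,-226,176.5],-.243-np.pi/2)
def crop(c,r0,c0,h=90,w=60): 
    a=c["img"][r0:r0+h,c0:c0+w].astype(float); a=np.clip(255*(a/255)**.6,0,255).astype(np.uint8)
    return cv2.resize(a,(400,600),interpolation=cv2.INTER_CUBIC)
cv2.imwrite("pics/m6.png",np.hstack([crop(t,150,390),crop(s,140,255)])[:,:,::-1])
for c in(t,s):
    for b in regions_of("ball",c)[:2]: print(b["confidence"],np.argwhere(b["region"]).mean(0))
    print("pred ball now",proj(c,[527,-236.8,171.5]),"glass pred",proj(c,[527+80*np.cos(.243),-236.8-80*np.sin(.243),160]))
E
```

```text
t 18.525 shift [-0.0001  0.0033  0.0296] turn [-0.      0.      0.0006] yaw now -1.8129 j6 1.158 pos [ 483.6 -224.7  188.3] F [ 0.   1.  -2.7] grip 0.13181532583074967 48.787989020347595
pred ball now [[217.14046992 413.95517468]] glass pred [[186.74544967 420.37128738]]
0.52 [164.5        303.28571429]
pred ball now [[163.76829266 303.67775666]] glass pred [[161.72715878 277.69670733]]
```

View pics/m6.png

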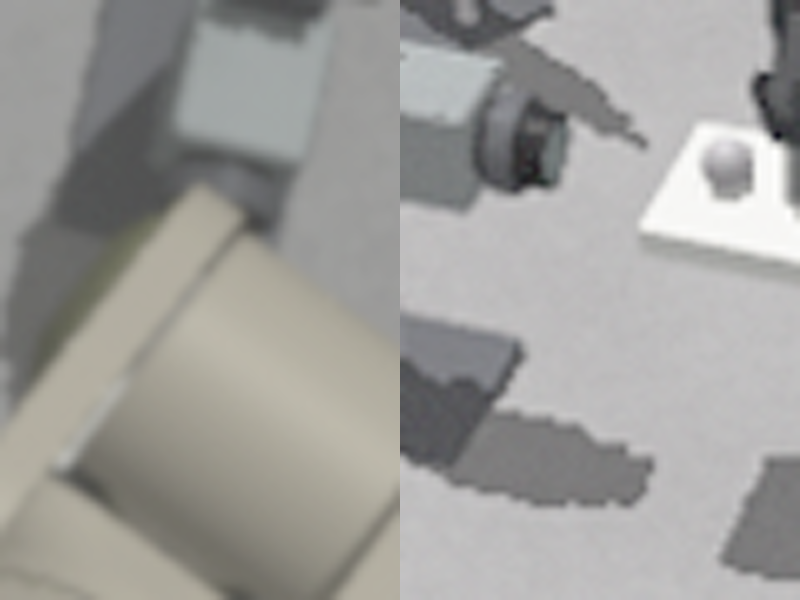

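The ball in the side view is at (165,303), where predicted, and the glass at (162,278) matches the camera fit. I'll check the lateral position with an overlay of the camera model on the first pictures.

```bash
python3 - <<'E'
from h import *
p=[527,-236.8,-.243]
def W(x,y,z): c,s=np.cos(p[2]),np.sin(p[2]); return [p[0]+c*x-s*y,p[1]+s*x+c*y,z]
th=np.linspace(0,2*np.pi,40)
out=[]
for n,r0,c0 in(("top",125,398),("side",137,229)):
    c=capture(n);im=cv2.imread(f"pics/{n}0.png")[r0:r0+75,c0:c0+50]
    im=np.clip(255*(im/255.)**.55,0,255).astype(np.uint8);im=cv2.resize(im,(400,600),interpolation=cv2.INTER_CUBIC)
    def L(pts,col):
        q=proj(c,pts);q=np.c_[(q[:,1]-c0+.5)*8-.5,(q[:,0]-r0+.5)*8-.5].round().astype(np.int32);cv2.polylines(im,[q],False,col,1)
    for x,col in((80,(0,0,255)),(112,(0,200,255))): L([W(x,23*np.cos(a),160+23*np.sin(a)) for a in th],col)
    L([W(80,0,160),W(170,0,160)],(255,0,0))
    for z in(186,): L([W(x,y,z) for x,y in((112,26),(112,-26),(170,-26),(170,26),(112,26))],(0,255,0))
    for z in(8,): L([W(x,y,z) for x,y in((120,45),(120,-45),(230,-45),(230,45),(120,45))],(255,0,255))
    out.append(im)
cv2.imwrite("pics/m7.png",np.hstack(out))
E
```

```text
(no output)
```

View pics/m7.png

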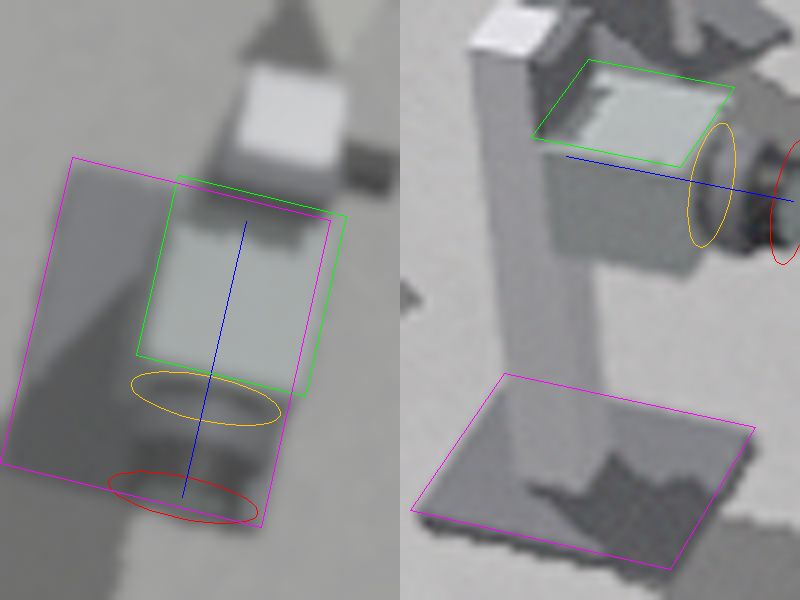

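The overlay fits within about 1 px. The edges suggest a yaw nearer -0.22, so I'll use focus (526,-240) with yaw -0.222.

```bash
python3 - <<'E'
from h import *
delta([482.3,-230.4,177],-.222-np.pi/2)
E
```

```text
t 18.725 shift [0.0001 0.0139 0.0283] turn [-0.     0.    -0.013] yaw now -1.8132 j6 1.158 pos [ 483.6 -225.   188.3] F [-0.   0.4 -3.2] grip 0.12706117273168044 48.790385127067566
```

Call:
jog_arm:
  series: "0 0.002 0.004 0 0 -0.002 -1;0 0.005 0.01 0 0 -0.005 -1;0 0.009 0.018 0 0 -0.009 -1;0 0.012 0.024 0 0 -0.012 -1;0 0.0135 0.0275 0 0 -0.013 -1;0 0.0135 0.028 0 0 -0.013 -1;0 0.0135 0.028 0 0 -0.013 -1;0 0.0135 0.028 0 0 -0.013 -1;0 0.0135 0.028 0 0 -0.013 -1;0 0.0135 0.028 0 0 -0.013 -1"

```text
time_s: 19.98
eef_pos: [482.3, -230.4, 177.1]
ee_rot: [0.0, 0.994, -0.111, 0.0]
force: [-0.2, -0.3, -2.6]
grip_width: 0.134
grip_force: 48.8
```

```bash
python3 - <<'E'
from h import *
s=capture("side")
delta([482.3,-230.4,177],-.222-np.pi/2)
for b in regions_of("ball",s)[:2]:
    rg=np.argwhere(b["region"]); print(b["confidence"],rg.mean(0),rg.min(0),rg.max(0))
print("pred ball",proj(s,[526.2,-240.3,160]),proj(s,[526.2,-240.3,172]),proj(s,[482.3+70*.9755+40*.22,-230.4-70*.22+40*.9755,150.5]))
im=s["img"][140:215,255:355];cv2.imwrite("pics/m8.png",cv2.resize(im,(800,600),interpolation=cv2.INTER_CUBIC)[:,:,::-1])
E
```

```text
t 20.025 shift [0.0001 0.     0.0002] turn [ 0.      0.     -0.0002] yaw now -1.7931 j6 1.128 pos [ 482.3 -230.4  177.1] F [-0.2 -0.4 -1.8] grip 0.13341861781871758 48.78872752189636
pred ball [[166.28810258 304.07762162]] [[162.91074783 304.06115153]] [[175.4790109  291.46904797]]
```

View pics/m8.png

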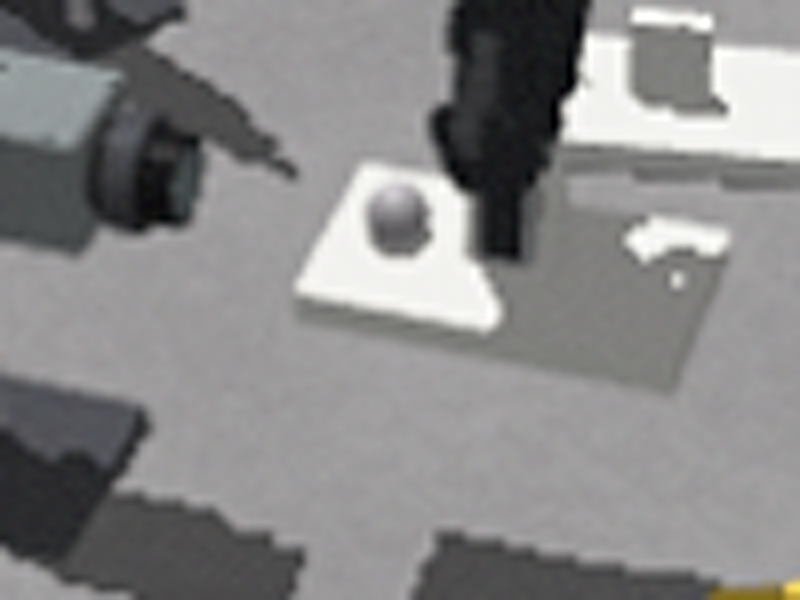

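The ball is at about (167,304.6), in its pocket. It shares the lens's small offset from prediction, so the two are aligned with each other. Handing in.

```bash
python3 -c "
from h import *
print(finish_job())"
```

```text
the job is handed in; nothing more can be done
None
```

I swung the clamp finger off the tray, lifted the tray by its fin with the ball still in its pocket, and handed in at about 20 s on the robot's clock with it held level, ball end toward the lens at the estimated focus point; in the last picture ball and lens matched prediction to within about 1 px, but the hand-in returned no verdict.

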